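Stroke the cassette lids shut

ROBOT

A 6-joint arm with a two-finger parallel gripper is mounted at the origin on the work surface. World frame = base frame: x ahead of the robot, y to its left, z up, the work surface at z = 0. Lengths are in m, angles in rad, forces in N, time in s.
With the tool pointing down it reaches from about 0.25 to 0.725 m from the base axis. Payload 4 kg.
Tool frame: the origin (TCP) lies midway between the tips of the shut fingers; the grasp point (between the pads) lies bot.tcp_to_grasp behind it (bot.tcp_to_grasp is the distance from the TCP to the grasp point, in m); z points along the fingers, y is the line along which they close (so a half turn about z gives the same grasp; the last joint's range is limited). The gripper opens to 85 mm and grips with 20 to 120 N. Pads are 22 mm wide; open, the fingers measure 114 mm over their backs; the gripper's body (76 mm by 85 mm) begins 54 mm behind the grasp point. The pads swing forward as they close: fully open they stand 13 mm farther back than shut.
Start: joints at [-1.175, 0.241, 0.005, 1.335, 0, 1.571], TCP at [0.193, -0.461, 0.207] pointing down, gripper open.
Joint ranges: [-2.72, 2.72], [-1.05, 1.87], [-1.09, 1.28], [-1.99, 2.15], [-1.42, 1.44], [-3.14, 3.14]. Speed limits (rad/s): [2.79, 2.79, 3.14, 3.14, 3.14, 3.14].

INTERFACE

Orientations are given as a unit quaternion [x, y, z, w].
In Python, from workcell import readout, camera, bot gives the robot as it stands. The module is installed in compiled form; this text tells all that it offers.
- The arm moves only by the tool jog_arm, never from a script. Its argument "motion" is a list of rows, each an object of numbers: "x", "y", "z": the shift along the tool's x, y, z in mm; "spin": the turn about the tool's z in degrees; "fingers": the closure, from -1 (fully open) to 1 (shut). A call has 1 to 8 rows; each row is the pose to reach, as a shift and turn from the pose commanded when the call began, along the tool's axes at that moment; what a row does not reach only later rows make up. A row lasts 1/8 s, in which the tool goes at most 62.5 mm and 10.7 degrees, less where a joint would pass 70% of its speed; a pose out of reach is approached as far as the arm can. A call with a gripper value outside its range is refused whole. The fingers move at their own pace and stop on an object; the grip force is fixed at half the most. Time passes only in rows, so rows that repeat a pose let the fingers close. It gives the time, the measured TCP pose, the force, the opening and the grip force at its end, in the units of the state.
- readout.get_obs(): the state, without advancing time (a new reading comes with each control period).
- camera(name): name is "scene" or "side" or "wrist"; returns a dict with "pixels" (480x640x3 uint8, red, green, blue), "K" (3x3 intrinsics, pixels), "rvec" (rotation vector, rad) and "tvec" (3), from world to camera coordinates, as OpenCV has them. Camera axes: x right, y down, z forward; pixel columns grow to the right and rows downward; lengths in m; the calibration is good to about 2 mm. The wrist camera is an equidistant fisheye: a pixel r from the principal point sees the ray r / f radians off the axis. A picture is of the moment at which its call begins. There is no depth.
- bot.job_done(): hands the job in; it is judged then, once.
The state is a dict: "clock": time; "joint_pos": joint angles; "joint_vel": joint speeds; "tau": joint torques, N m; "eef_pos": TCP position; "tool_rot": TCP orientation; "ft_force": force on the tool from outside, world axes, zero at the start; "ft_torque": the same for the moment, N m; "grip_width": finger opening in m; "grasp_force": force on a finger pad.
Only numpy, scipy, OpenCV 4.12 (cv2) and the standard library are available. Lean on these libraries where they do the work, as an engineer would, in place of code of your own. Each camera call takes 0.05 s, during which the arm holds its last target. There are 200 camera calls.

TASK

The lids of the four tissue cassettes in the holder stand ajar. Shut them all flat by running the fingertips lightly along the row in one stroke, lid after lid, each from its hinge towards its free edge, starting at the end of the row that the sloping label panels face and staying low until the last lid is down; then take the hand clear. Do not press hard or pick up any cassette: they stay lying in their pockets, and the things around the holder stay where they are.

Things in the scene. Friction and masses are not known exactly. Their poses are not given: they have to be found in the camera images.
- holder: Grey plastic cassette holder that stays in place, on soft rubber feet (pressed from above it gives about 1 mm per 3 N), 187 x 36.5 mm, four pockets in a row. Origin: centre of its underside, on the bench; z up; its y axis runs along the row, from cassette 4 towards cassette 1. Pocket floors 14 mm, pocket walls 18 mm above the bench; pockets are 46 mm apart, their centres at y = +69, +23, -23 and -69 mm. The tops of shut lids lie 21 mm above the bench. May stand at any yaw.
- cas1: Tissue cassette 1 of 4 along the row (the stroke begins here): white plastic box 28.5 mm wide (x), 41 mm long (y), 7.0 mm high with its lid shut, about 18 g, loose in its pocket with 1 mm play. Origin: centre of its underside, 14 mm above the bench; z up, y towards its label end. The sloping label panel takes the last 9 mm (y = 11 to 20 mm), falling from 7 to 2 mm high.
- cas2: Tissue cassette 2 of 4 along the row: white plastic box 28.5 mm wide (x), 41 mm long (y), 7.0 mm high with its lid shut, about 18 g, loose in its pocket with 1 mm play. Origin: centre of its underside, 14 mm above the bench; z up, y towards its label end. The sloping label panel takes the last 9 mm (y = 11 to 20 mm), falling from 7 to 2 mm high.
- cas3: Tissue cassette 3 of 4 along the row: white plastic box 28.5 mm wide (x), 41 mm long (y), 7.0 mm high with its lid shut, about 18 g, loose in its pocket with 1 mm play. Origin: centre of its underside, 14 mm above the bench; z up, y towards its label end. The sloping label panel takes the last 9 mm (y = 11 to 20 mm), falling from 7 to 2 mm high.
- cas4: Tissue cassette 4 of 4 along the row: white plastic box 28.5 mm wide (x), 41 mm long (y), 7.0 mm high with its lid shut, about 18 g, loose in its pocket with 1 mm play. Origin: centre of its underside, 14 mm above the bench; z up, y towards its label end. The sloping label panel takes the last 9 mm (y = 11 to 20 mm), falling from 7 to 2 mm high.
- lid1 (a joint): Lid of cassette 1: white slotted flap 28 x 32 x 1.6 mm, hinged across the cassette beside the label panel (cassette y = +11 mm, z = 5.4 mm); shut, it reaches to y = -21 mm, its top at z = 7.0 mm. Angle in rad: 0 flat shut, growing as the free (-y) edge rises; starts at 0.35 to 0.9, folds back to 1.9. Stiff hinge (0.008 N m): stays where left, no spring, no catch.
- lid2 (a joint): Lid of cassette 2: white slotted flap 28 x 32 x 1.6 mm, hinged across the cassette beside the label panel (cassette y = +11 mm, z = 5.4 mm); shut, it reaches to y = -21 mm, its top at z = 7.0 mm. Angle in rad: 0 flat shut, growing as the free (-y) edge rises; starts at 0.35 to 0.9, folds back to 1.9. Stiff hinge (0.008 N m): stays where left, no spring, no catch.
- lid3 (a joint): Lid of cassette 3: white slotted flap 28 x 32 x 1.6 mm, hinged across the cassette beside the label panel (cassette y = +11 mm, z = 5.4 mm); shut, it reaches to y = -21 mm, its top at z = 7.0 mm. Angle in rad: 0 flat shut, growing as the free (-y) edge rises; starts at 0.35 to 0.9, folds back to 1.9. Stiff hinge (0.008 N m): stays where left, no spring, no catch.
- lid4 (a joint): Lid of cassette 4: white slotted flap 28 x 32 x 1.6 mm, hinged across the cassette beside the label panel (cassette y = +11 mm, z = 5.4 mm); shut, it reaches to y = -21 mm, its top at z = 7.0 mm. Angle in rad: 0 flat shut, growing as the free (-y) edge rises; starts at 0.35 to 0.9, folds back to 1.9. Stiff hinge (0.008 N m): stays where left, no spring, no catch.
- disc: Bystander: loose aluminium specimen disc, 30 mm across on an 18 mm stem, white frozen block on top, 27 mm high. Origin: centre of its underside.
- bottle: Bystander: loose white squeeze bottle with a black nozzle, 42 mm across, 92 mm high. Origin: centre of its underside.
- brush: Bystander: loose section brush, 150 mm long, 12 mm thick, lying along its x axis. Origin: under its middle.
- forceps: Bystander: loose steel forceps, 127 mm long, 8 mm high, lying along its x axis. Origin: under its middle.
Not all that is in view belongs to the job. Leave any red look-alike of the cas3 alone.

How it is judged:
By the outcome, as a careful person would: the job done as asked, in the order asked, and still so for the second after the job is handed in, with the robot touching nothing.
It also fails if it takes over 32 s, if anything falls off the work surface, if the arm or the gripper's body presses on something with over 40 N, if the wrist force passes 120 N, or if a joint passes its speed limit or range.

## Working session

There is one attempt and no reset: what is moved stays moved. The work goes in short steps, Python scripts to look and compute and a tool call to move; the robot and the scene stay as the last step left them, time stands still between calls to the robot, and variables do not carry over. Pictures are saved under pics/ and viewed, at most 10 in all, crops included, and the job is handed in when it is done.

Besides the shell and the picture viewer there is one more tool, called after "Call:" by a JSON object that holds its "op" and its "data", one argument or row to a line. jog_arm: Moves the arm, as the interface text tells. Its arguments: {"type":"object","properties":{"motion":{"type":"array"}},"required":["motion"]}

```bash
mkdir -p pics
python3 - <<'E'
from workcell import readout, camera, bot
import cv2, numpy as np, pickle
for n in ["scene","side"]:
    c=camera(n); pickle.dump(c,open(n+".pkl","wb")); cv2.imwrite(f"pics/{n}0.png",c["pixels"][:,:,::-1])
    R=cv2.Rodrigues(np.array(c["rvec"]))[0]; print(n,c["K"],-R.T@np.array(c["tvec"]).ravel())
o=readout.get_obs(); print({k:o[k] for k in("clock","eef_pos","tool_rot","ft_force","grip_width")},bot.tcp_to_grasp)
E
```

```text
scene [[474.20228909   0.         325.17548561]
 [  0.         474.20228909 237.66444348]
 [  0.           0.           1.        ]] [ 1.11923068 -0.12543999  0.47438614]
side [[433.33679018   0.         318.22511934]
 [  0.         433.33679018 239.56399935]
 [  0.           0.           1.        ]] [ 0.39067461 -0.50220625  0.49713243]
{'clock': 0.1, 'eef_pos': array([ 0.19254938, -0.46080122,  0.20591576]), 'tool_rot': array([ 9.80479405e-01,  1.96619735e-01, -1.85202133e-04, -8.84266484e-04]), 'ft_force': array([ 0.16810223,  0.24302745, -0.97526613]), 'grip_width': 0.08541896815811711} 0.0187
```

View pics/scene0.png

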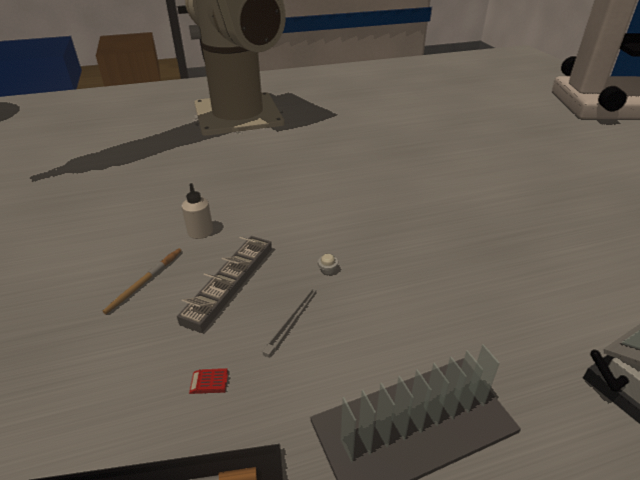

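View pics/side0.png

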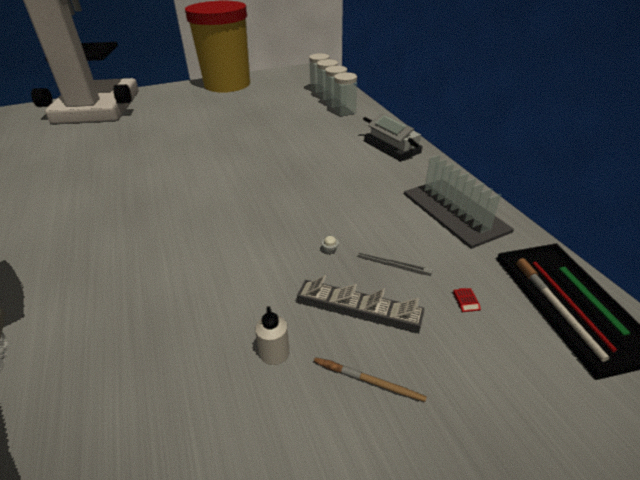

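Scene: the holder runs from about (190,322) to (260,242), with the bottle at (197,218), disc at (328,264), forceps and brush beside it, and a red decoy at (210,381). Side: the holder runs from (298,295) to (422,318). I'll zoom in to find the label ends.

Run:
```python
import cv2,numpy as np
a=cv2.imread("pics/scene0.png")[225:340,165:285]; b=cv2.imread("pics/side0.png")[265:340,285:435]
a=cv2.resize(a,(400,384),interpolation=cv2.INTER_CUBIC)
b=cv2.resize(b,(400,200),interpolation=cv2.INTER_CUBIC)
a=cv2.resize(a,(600,575)); 
cv2.imwrite("pics/a.png",cv2.convertScaleAbs(a,alpha=1.6)); cv2.imwrite("pics/b.png",cv2.convertScaleAbs(cv2.resize(b,(800,400)),alpha=1.4))
```

```text
(no output)
```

View pics/a.png

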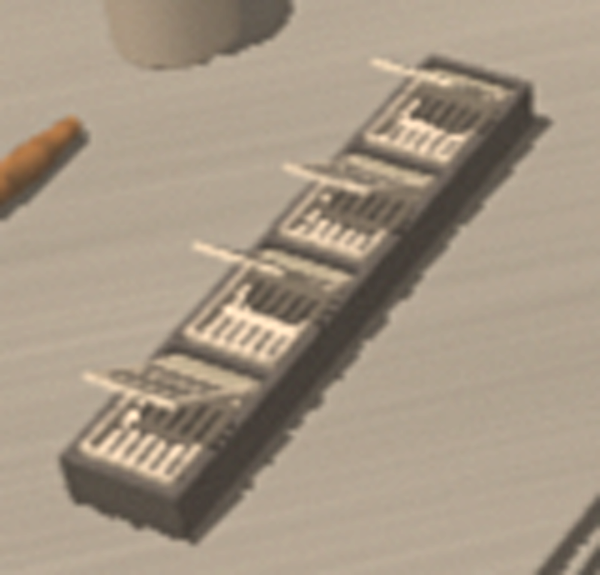

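View pics/b.png

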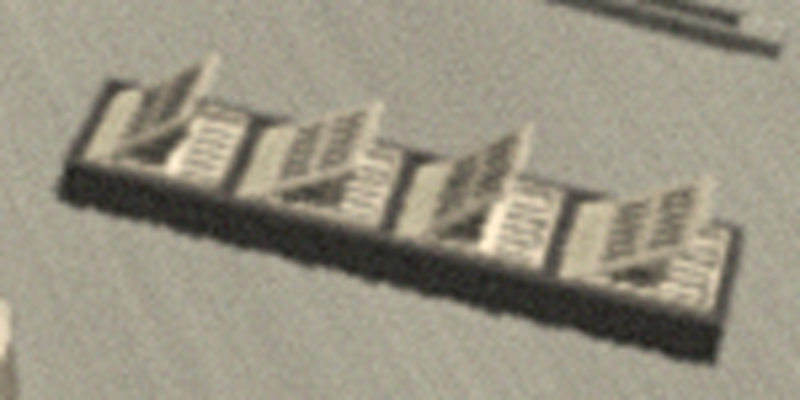

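The label panels are on the left in the side view, which is the end near the robot. So the stroke starts there: scene (261,240), side (302,288). The top corners of the holder are visible in both crops, so I'll cast rays through them onto z = 18 mm.

```bash
cat > h.py <<'E'
import cv2,numpy as np,pickle
def cast(c,uv,z):
    uv=np.array(uv,float).reshape(-1,1,2)
    n=cv2.undistortPoints(uv,np.array(c["K"]),None).reshape(-1,2)
    R=cv2.Rodrigues(np.array(c["rvec"]))[0]; o=-R.T@np.array(c["tvec"]).ravel()
    d=np.c_[n,np.ones(len(n))]@R
    return o+d*((z-o[2])/d[:,2])[:,None]
E
python3 - <<'E'
from h import *
S=pickle.load(open("scene.pkl","rb"));D=pickle.load(open("side.pkl","rb"))
# order: start-L, start-R, end-R, end-L seen along stroke; 
sc=np.array([(432,57),(530,88),(182,500),(63,460)])/5+[165,225]-.4
sd=np.array([(72,162),(112,82),(742,228),(720,327)])/5.333+[285,265]-.4
for n,c,p in(("scene",S,sc),("side",D,sd)):
    P=cast(c,p,.018)[:,:2]; print(n,P.round(4).tolist())
    s,e=(P[0]+P[1])/2,(P[2]+P[3])/2; v=s-e
    print(" centre",P.mean(0).round(4),"len",np.linalg.norm(v),"w",np.linalg.norm(P[0]-P[1]),np.linalg.norm(P[2]-P[3]),"dir(+y holder) deg",np.degrees(np.arctan2(v[1],v[0])))
# bystanders
print("bottle",cast(S,[(198,235)],0),cast(D,[(273,360)],0)); print("disc",cast(S,[(328,272)],0),cast(D,[(330,252)],0))
print("brush",cast(S,[(107,310),(180,252)],.006),"forceps",cast(S,[(268,352),(314,292)],.004))
E
```

```text
scene [[0.5212, -0.0605], [0.5456, -0.0344], [0.6846, -0.1539], [0.6618, -0.1819]]
 centre [ 0.6033 -0.1077] len 0.1845052281179978 w 0.03581496414706234 0.03610144875995954 dir(+y holder) deg 139.24793288181584
side [[0.5187, -0.0612], [0.5403, -0.035], [0.681, -0.1541], [0.6572, -0.1818]]
 centre [ 0.5993 -0.108 ] len 0.18393626571852031 w 0.033907395778976536 0.03649607155674292 dir(+y holder) deg 139.35221009102702
bottle [[ 4.69433806e-01 -1.40478989e-01 -5.55111512e-17]] [[ 0.45226976 -0.14638348  0.        ]]
disc [[0.61825666 0.03594189 0.        ]] [[0.60939673 0.03209993 0.        ]]
brush [[ 0.60977101 -0.27259794  0.006     ]
 [ 0.51333449 -0.17095063  0.006     ]] forceps [[ 0.74079873 -0.08037402  0.004     ]
 [ 0.65667648  0.00310528  0.004     ]]
```

Both views agree: the centre is at about (0.601, -0.108) and the stroke heads along -40.7°. The sizes also match. Next I'll move above the start end with the fingers shut, turning so the pads' width lies across the lids.

Call:
{"op": "jog_arm", "data": {
  "motion": [
    {"x": 50,"y": -28,"z": 0,"spin": -9,"fingers": 1},
    {"x": 102,"y": -57,"z": 0,"spin": -18,"fingers": 1},
    {"x": 154,"y": -86,"z": 0,"spin": -26.6,"fingers": 1},
    {"x": 206,"y": -115,"z": 0,"spin": -26.6,"fingers": 1},
    {"x": 258,"y": -144,"z": 0,"spin": -26.6,"fingers": 1},
    {"x": 310,"y": -173,"z": 0,"spin": -26.6,"fingers": 1},
    {"x": 362,"y": -202,"z": 0,"spin": -26.6,"fingers": 1},
    {"x": 414,"y": -231,"z": 0,"spin": -26.6,"fingers": 1}
  ]
}}

```text
clock: 1.1
eef_pos: [0.4865, -0.0868, 0.2064]
tool_rot: [0.909, 0.417, -0.0, 0.0]
ft_force: [1.1, -0.5, 0.0]
grip_width: 0.0001
grasp_force: 0.0
```

```bash
cat > w.py <<'E'
from workcell import readout
import numpy as np
from scipy.spatial.transform import Rotation as R
C=np.array([.601,-.108]);a=np.radians(139.3);Y=np.array([np.cos(a),np.sin(a)]);X=np.array([Y[1],-Y[0]])
o=readout.get_obs();p=o["eef_pos"];M=R.from_quat(o["tool_rot"]).as_matrix()
print("clk",o["clock"],"pos",p.round(4),"holder x,y",((p[:2]-C)@X).round(4),((p[:2]-C)@Y).round(4),"F",o["ft_force"].round(2),"w",o["grip_width"].round(4))
print("toolx/y angle",np.degrees(np.arctan2(M[1,:2],M[0,:2])).round(2),"z",M[:,2].round(4))
for y in(.108,-.1):
    t=np.r_[C+Y*y,.03]; print(y,"shift mm",((t-p)@M*1000).round(1))
E
python3 w.py
```

```text
Traceback (most recent call last):
  File "w.py", line 6, in <module>
    print("clk",o["clock"],"pos",p.round(4),"holder x,y",((p[:2]-C)@X).round(4),((p[:2]-C)@Y).round(4),"F",o["ft_force"].round(2),"w",o["grip_width"].round(4))
                                                                                                                                      ^^^^^^^^^^^^^^^^^^^^^
AttributeError: 'float' object has no attribute 'round'
```

```bash
sed -i 's/o\["grip_width"\].round(4)/o["grip_width"]/' w.py; python3 w.py
```

```text
clk 1.1 pos [ 0.4865 -0.0868  0.2064] holder x,y -0.0587 0.1006 F [ 1.14 -0.5   0.03] w 6.274836733529512e-05
toolx/y angle [ 49.29 -40.71] z [-4.e-04 -2.e-04 -1.e+00]
0.108 shift mm [ 58.7  -7.3 176.4]
-0.1 shift mm [ 58.8 200.7 176.4]
```

Call:
{"op": "jog_arm", "data": {
  "motion": [
    {"x": 30,"y": -4,"z": 30},
    {"x": 59,"y": -7,"z": 70},
    {"x": 59,"y": -7,"z": 110},
    {"x": 59,"y": -7,"z": 140},
    {"x": 59,"y": -7,"z": 161},
    {"x": 59,"y": -7,"z": 161}
  ]
}}

```text
validation failed for argument at $.mo...
```

```bash
python3 - <<'E'
from workcell import camera
import cv2,numpy as np
a=camera("scene")["pixels"][185:345,165:325,::-1]; b=camera("side")["pixels"][215:345,265:435,::-1]
im=np.hstack([cv2.resize(a,(400,400),interpolation=2),cv2.resize(b,(400,400*130//170),interpolation=2) if 0 else cv2.copyMakeBorder(cv2.resize(b,(400,306),interpolation=2),0,94,0,0,0)])
cv2.imwrite("pics/c.png",cv2.convertScaleAbs(im,alpha=1.5))
E
python3 w.py
```

```text
clk 1.2 pos [ 0.4883 -0.0841  0.2059] holder x,y -0.0554 0.101 F [-0.66 -0.65  0.41] w 0.00025729746966448273
toolx/y angle [ 49.72 -40.28] z [ 5.0e-04  1.7e-03 -1.0e+00]
0.108 shift mm [ 55.1  -6.5 176. ]
-0.1 shift mm [ 53.6 201.5 175.8]
```

View pics/c.png

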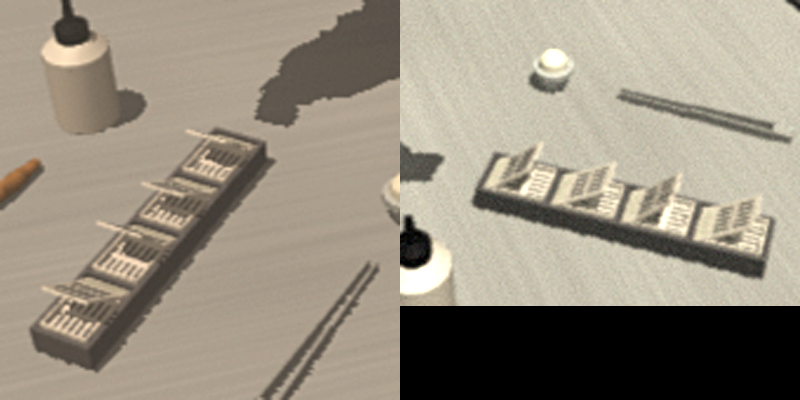

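The move was refused, probably because each row needs every field. The picture shows the scene undisturbed, with the holder at (95,240) in the left crop.

Call:
{"op": "jog_arm", "data": {
  "motion": [
    {"x": 30,"y": -4,"z": 30,"spin": 0,"fingers": 1},
    {"x": 59,"y": -7,"z": 70,"spin": 0,"fingers": 1},
    {"x": 59,"y": -7,"z": 110,"spin": 0,"fingers": 1},
    {"x": 59,"y": -7,"z": 140,"spin": 0,"fingers": 1},
    {"x": 59,"y": -7,"z": 161,"spin": 0,"fingers": 1},
    {"x": 59,"y": -7,"z": 161,"spin": 0,"fingers": 1},
    {"x": 59,"y": -7,"z": 161,"spin": 0,"fingers": 1}
  ]
}}

```text
clock: 2.08
eef_pos: [0.5192, -0.0398, 0.0464]
tool_rot: [0.909, 0.417, 0.0, 0.0]
ft_force: [0.1, -0.4, -0.6]
grip_width: -0.0001
grasp_force: 0.0
```

```bash
python3 - <<'E'
from workcell import camera
import cv2,numpy as np
a=camera("scene")["pixels"][185:345,165:325,::-1]; b=camera("side")["pixels"][215:345,265:435,::-1]
im=np.hstack([cv2.resize(a,(400,400),interpolation=2),cv2.copyMakeBorder(cv2.resize(b,(400,306),interpolation=2),0,94,0,0,0)])
cv2.imwrite("pics/d.png",cv2.convertScaleAbs(im,alpha=1.5))
E
python3 w.py
```

```text
clk 2.175 pos [ 0.5199 -0.0397  0.047 ] holder x,y -0.0011 0.1061 F [ 0.95  0.06 -0.57] w -6.007327251923111e-05
toolx/y angle [ 49.26 -40.74] z [ 2.3e-03 -3.0e-04 -1.0e+00]
0.108 shift mm [ 1.1 -2.  17. ]
-0.1 shift mm [  1.2 206.   17.4]
```

View pics/d.png

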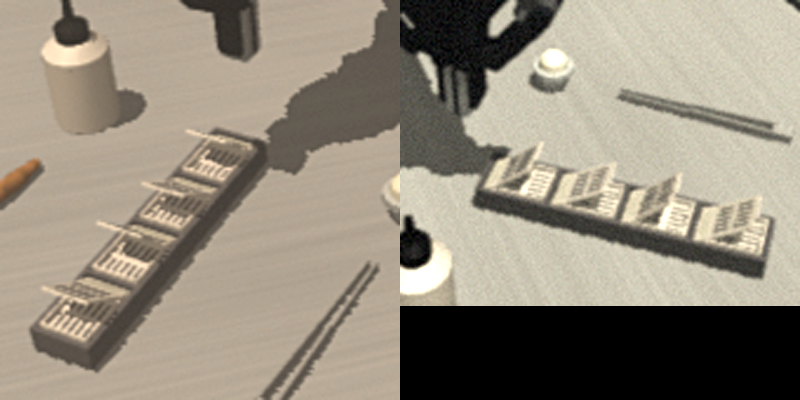

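The fingertip shows at left crop (238,60) and right crop (455,112). I'll check this against the reported TCP.

Run:
```python
from h import *
S=pickle.load(open("scene.pkl","rb"));D=pickle.load(open("side.pkl","rb"))
for z in(.047,.07,.09): print(z,cast(S,[(165+238*.4,185+58*.4)],z),cast(D,[(265+455*.425,215+112*.425)],z))
for c in(S,D): print(cv2.projectPoints(np.array([[.52,-.04,.047]]),np.array(c["rvec"]),np.array(c["tvec"]),np.array(c["K"]),None)[0])
```

```text
0.047 [[ 0.49164786 -0.03768646  0.047     ]] [[ 0.76113282 -0.11640545  0.047     ]]
0.07 [[ 0.52542154 -0.04240896  0.07      ]] [[ 0.74220386 -0.13611835  0.07      ]]
0.09 [[ 0.55478997 -0.04651548  0.09      ]] [[ 0.7257439  -0.15326001  0.09      ]]
[[[262.2715452  218.34438512]]]
[[[293.37580216 271.92442805]]]
```

Run:
```python
from h import *
from workcell import camera
I=[]
for n,(x,y) in(("scene",(225,170)),("side",(250,210))):
    c=camera(n); im=np.ascontiguousarray(c["pixels"][:,:,::-1])
    p=cv2.projectPoints(np.array([[.52,-.04,.047],[.52,-.04,.067]]),np.array(c["rvec"]),np.array(c["tvec"]),np.array(c["K"]),None)[0].reshape(-1,2); print(p)
    k=cv2.resize(cv2.convertScaleAbs(im[y:y+80,x:x+80],alpha=2),(400,400),interpolation=cv2.INTER_NEAREST)
    for q,col in zip(p,((0,0,255),(0,255,0))): cv2.circle(k,tuple(int(v) for v in ((q-[x,y])*5+2)),4,col,-1)
    I.append(k)
cv2.imwrite("pics/e.png",np.hstack(I))
```

```text
[[262.2715452  218.34438512]
 [261.23380941 207.64391369]]
[[293.37580216 271.92442805]
 [292.63323141 262.08945171]]
```

View pics/e.png

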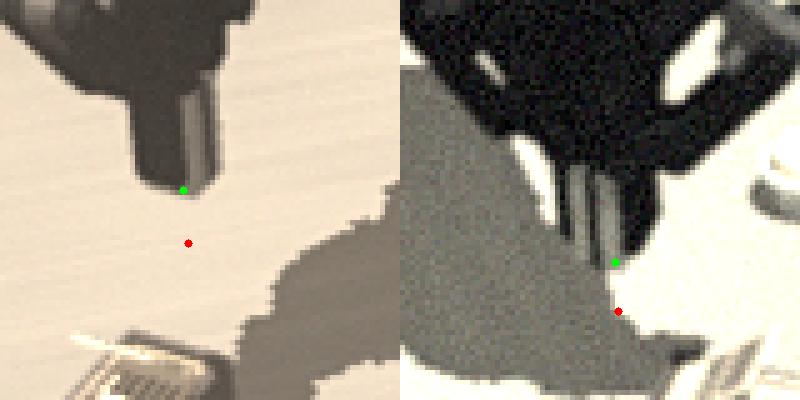

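In both views the real fingertips sit about 20 mm above the reported TCP (on the green marks). I'll trust the images and come down carefully with force checks.

Call:
{"op": "jog_arm", "data": {
  "motion": [
    {"x": 1,"y": 6,"z": 10,"spin": 0,"fingers": 1},
    {"x": 1,"y": 12,"z": 20,"spin": 0,"fingers": 1},
    {"x": 1,"y": 12,"z": 28,"spin": 0,"fingers": 1},
    {"x": 1,"y": 12,"z": 28,"spin": 0,"fingers": 1},
    {"x": 1,"y": 12,"z": 28,"spin": 0,"fingers": 1}
  ]
}}

```text
clock: 2.9
eef_pos: [0.5285, -0.0463, 0.0176]
tool_rot: [0.909, 0.417, -0.0, -0.0]
ft_force: [0.6, -0.2, 0.4]
grip_width: 0.0001
grasp_force: 0.0
```

```bash
cat > v.py <<'E'
import sys
from h import *
from workcell import camera
I=[]
for n,(x,y,w,h) in(("scene",(200,190,100,100)),("side",(260,230,100,100))):
    c=camera(n); im=np.ascontiguousarray(c["pixels"][:,:,::-1])
    I.append(cv2.resize(cv2.convertScaleAbs(im[y:y+h,x:x+w],alpha=2),(400,400),interpolation=cv2.INTER_CUBIC))
cv2.imwrite(sys.argv[1],np.hstack(I))
E
python3 v.py pics/f.png; python3 w.py
```

```text
clk 3.0 pos [ 0.5288 -0.0463  0.0179] holder x,y -0.0003 0.0949 F [-0.57  0.81 -0.15] w 0.00015337775554513587
toolx/y angle [ 49.29 -40.71] z [ 4.e-04 -0.e+00 -1.e+00]
0.108 shift mm [  0.3 -13.1 -12.1]
-0.1 shift mm [  0.3 194.9 -12. ]
```

View pics/f.png

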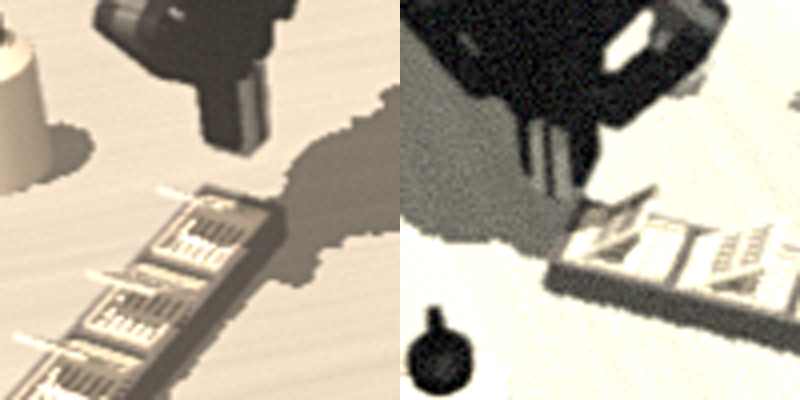

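The tips hover just above the start wall: left crop (235,150), right crop (553,193). There is no contact yet. I'll work out height and lateral offset by triangulating.

Run:
```python
from h import *
S=pickle.load(open("scene.pkl","rb"));D=pickle.load(open("side.pkl","rb"))
a=np.radians(139.3);Y=np.array([np.cos(a),np.sin(a)]);X=np.array([Y[1],-Y[0]])
s=(200+236/4,190+151/4);d=(260+152/4,230+193/4)
for z in(.03,.034,.038,.042,.046):
    p=cast(S,[s],z)[0,:2]-[.6033,-.1077];q=cast(D,[d],z)[0,:2]-[.5993,-.108]
    print(z,"scene hx,hy",p@X,p@Y,"side",q@X,q@Y)
```

```text
0.03 scene hx,hy -0.008155926671991541 0.10335657991593306 side 0.005356403976395324 0.10001267902441223
0.034 scene hx,hy -0.005175237834359812 0.09880135633638777 side 0.0015864924611057507 0.09830945429074896
0.038 scene hx,hy -0.0021945489967282873 0.09424613275684277 side -0.0021834190541838074 0.09660622955708584
0.042 scene hx,hy 0.0007861398409033551 0.08969090917729756 side -0.005953330569473374 0.09490300482342257
0.046 scene hx,hy 0.0037668286785350184 0.08513568559775238 side -0.009723242084763016 0.09319978008975939
```

Tip z is about 0.0375 (reported z + 20 mm), with the tip 2 mm off centre laterally. Next I'll feel for contact on the label slope or wall.

Call:
{"op": "jog_arm", "data": {
  "motion": [
    {"x": 1.5,"y": 0,"z": 8,"spin": 0,"fingers": 1},
    {"x": 1.5,"y": 0,"z": 14,"spin": 0,"fingers": 1},
    {"x": 1.5,"y": 0,"z": 14,"spin": 0,"fingers": 1},
    {"x": 1.5,"y": 0,"z": 15.5,"spin": 0,"fingers": 1},
    {"x": 1.5,"y": 0,"z": 15.5,"spin": 0,"fingers": 1}
  ]
}}

```text
clock: 3.62
eef_pos: [0.5297, -0.0453, 0.0022]
tool_rot: [0.909, 0.417, 0.0, 0.0]
ft_force: [0.4, -0.0, 0.3]
grip_width: 0.0
grasp_force: 0.0
```

Call:
{"op": "jog_arm", "data": {
  "motion": [
    {"x": 0,"y": 0,"z": 1,"spin": 0,"fingers": 1},
    {"x": 0,"y": 0,"z": 1,"spin": 0,"fingers": 1}
  ]
}}

```text
clock: 3.88
eef_pos: [0.5296, -0.0452, 0.0012]
tool_rot: [0.909, 0.417, 0.0, 0.0]
ft_force: [0.7, 0.4, 0.4]
grip_width: -0.0003
grasp_force: 0.0
```

Call:
{"op": "jog_arm", "data": {
  "motion": [
    {"x": 0,"y": 0,"z": 1,"spin": 0,"fingers": 1},
    {"x": 0,"y": 0,"z": 1,"spin": 0,"fingers": 1}
  ]
}}

```text
clock: 4.12
eef_pos: [0.5295, -0.0452, 0.0001]
tool_rot: [0.909, 0.417, -0.0, -0.0]
ft_force: [-0.2, -0.2, -1.0]
grip_width: 0.0001
grasp_force: 0.0
```

Call:
{"op": "jog_arm", "data": {
  "motion": [
    {"x": 0,"y": 0,"z": 1,"spin": 0,"fingers": 1},
    {"x": 0,"y": 0,"z": 1,"spin": 0,"fingers": 1}
  ]
}}

```text
clock: 4.38
eef_pos: [0.5295, -0.0452, -0.0009]
tool_rot: [0.909, 0.417, -0.0, -0.0]
ft_force: [-0.3, -0.1, 0.1]
grip_width: 0.0003
grasp_force: 0.0
```

Call:
{"op": "jog_arm", "data": {
  "motion": [
    {"x": 0,"y": 0,"z": 1,"spin": 0,"fingers": 1},
    {"x": 0,"y": 0,"z": 1,"spin": 0,"fingers": 1}
  ]
}}

```text
clock: 4.62
eef_pos: [0.5295, -0.0452, -0.0019]
tool_rot: [0.909, 0.417, -0.0, -0.0]
ft_force: [-0.3, -0.5, 0.5]
grip_width: 0.0001
grasp_force: 0.0
```

Call:
{"op": "jog_arm", "data": {
  "motion": [
    {"x": 0,"y": 0,"z": 1,"spin": 0,"fingers": 1},
    {"x": 0,"y": 0,"z": 1,"spin": 0,"fingers": 1}
  ]
}}

```text
clock: 4.88
eef_pos: [0.5295, -0.0452, -0.0029]
tool_rot: [0.909, 0.417, -0.0, -0.0]
ft_force: [-0.1, 0.2, -0.5]
grip_width: 0.0002
grasp_force: 0.0
```

Call:
{"op": "jog_arm", "data": {
  "motion": [
    {"x": 0,"y": 0,"z": 1,"spin": 0,"fingers": 1},
    {"x": 0,"y": 0,"z": 1,"spin": 0,"fingers": 1}
  ]
}}

```text
clock: 5.12
eef_pos: [0.5295, -0.0452, -0.0039]
tool_rot: [0.909, 0.417, -0.0, -0.0]
ft_force: [-0.3, -0.3, -0.4]
grip_width: 0.0002
grasp_force: 0.0
```

```bash
python3 v.py pics/g.png; python3 w.py
```

```text
clk 5.225 pos [ 0.5296 -0.0452 -0.0038] holder x,y 0.001 0.0951 F [-0.18 -0.24  0.71] w 0.00010745243293248083
toolx/y angle [ 49.28 -40.72] z [-0.  0. -1.]
0.108 shift mm [ -1.  -12.9 -33.8]
-0.1 shift mm [ -1.  195.1 -33.8]
```

View pics/g.png

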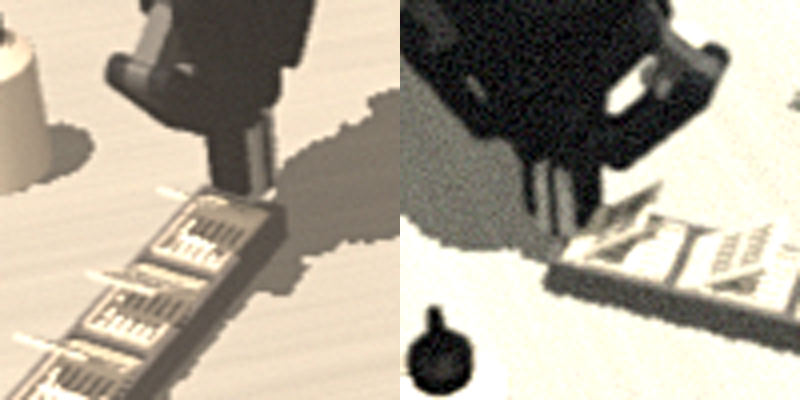

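The tips are at the end wall, at left crop (240,190) and right crop (555,235), just at the holder's edge. I'll rise, advance 9 mm over label panel 1, and probe there.

Call:
{"op": "jog_arm", "data": {
  "motion": [
    {"x": 0,"y": 0,"z": -6,"spin": 0,"fingers": 1},
    {"x": 0,"y": 5,"z": -6,"spin": 0,"fingers": 1},
    {"x": 0,"y": 9,"z": -6,"spin": 0,"fingers": 1},
    {"x": 0,"y": 9,"z": -5,"spin": 0,"fingers": 1},
    {"x": 0,"y": 9,"z": -5,"spin": 0,"fingers": 1}
  ]
}}

```text
clock: 5.85
eef_pos: [0.5362, -0.0511, 0.0009]
tool_rot: [0.909, 0.417, -0.0, -0.0]
ft_force: [0.1, -0.2, 0.2]
grip_width: -0.0002
grasp_force: 0.0
```

Call:
{"op": "jog_arm", "data": {
  "motion": [
    {"x": 0,"y": 0,"z": 1,"spin": 0,"fingers": 1},
    {"x": 0,"y": 0,"z": 1,"spin": 0,"fingers": 1}
  ]
}}

```text
clock: 6.1
eef_pos: [0.5362, -0.051, 0.0]
tool_rot: [0.909, 0.417, -0.0, -0.0]
ft_force: [-0.4, 0.1, 0.6]
grip_width: 0.0003
grasp_force: 0.0
```

Call:
{"op": "jog_arm", "data": {
  "motion": [
    {"x": 0,"y": 0,"z": 1,"spin": 0,"fingers": 1},
    {"x": 0,"y": 0,"z": 1,"spin": 0,"fingers": 1}
  ]
}}

```text
clock: 6.35
eef_pos: [0.5364, -0.0511, -0.0008]
tool_rot: [0.909, 0.417, 0.0, -0.0]
ft_force: [0.1, -0.5, -0.1]
grip_width: 0.0001
grasp_force: 0.2
```

Call:
{"op": "jog_arm", "data": {
  "motion": [
    {"x": 0,"y": 0,"z": 1,"spin": 0,"fingers": 1},
    {"x": 0,"y": 0,"z": 1,"spin": 0,"fingers": 1}
  ]
}}

```text
clock: 6.6
eef_pos: [0.5365, -0.0511, -0.0016]
tool_rot: [0.909, 0.417, 0.0, 0.0]
ft_force: [-0.7, 0.3, 2.4]
grip_width: 0.0001
grasp_force: 1.0
```

Call:
{"op": "jog_arm", "data": {
  "motion": [
    {"x": 0,"y": 0,"z": 1,"spin": 0,"fingers": 1},
    {"x": 0,"y": 0,"z": 1,"spin": 0,"fingers": 1}
  ]
}}

```text
clock: 6.85
eef_pos: [0.5369, -0.0513, -0.0025]
tool_rot: [0.909, 0.417, 0.0, 0.0]
ft_force: [-0.5, -0.9, 2.9]
grip_width: -0.0001
grasp_force: 1.2
```

There is light contact at a reported z of about -1 mm, which puts the lid tops near there. I'll lift 1 mm and start the stroke, checking the force each call.

Call:
{"op": "jog_arm", "data": {
  "motion": [
    {"x": 0,"y": 0,"z": -1,"spin": 0,"fingers": 1},
    {"x": 0,"y": 3,"z": -1,"spin": 0,"fingers": 1},
    {"x": 0,"y": 6,"z": -1,"spin": 0,"fingers": 1},
    {"x": 0,"y": 9,"z": -1,"spin": 0,"fingers": 1},
    {"x": 0,"y": 12,"z": -1,"spin": 0,"fingers": 1}
  ]
}}

```text
clock: 7.48
eef_pos: [0.5458, -0.0592, -0.0019]
tool_rot: [0.909, 0.417, 0.0, 0.0]
ft_force: [0.6, 1.1, -0.3]
grip_width: 0.0
grasp_force: 0.2
```

Call:
{"op": "jog_arm", "data": {
  "motion": [
    {"x": 0,"y": 3,"z": 0,"spin": 0,"fingers": 1},
    {"x": 0,"y": 6,"z": 0,"spin": 0,"fingers": 1},
    {"x": 0,"y": 9,"z": 0,"spin": 0,"fingers": 1},
    {"x": 0,"y": 12,"z": 0,"spin": 0,"fingers": 1}
  ]
}}

```text
clock: 7.98
eef_pos: [0.5548, -0.067, -0.0018]
tool_rot: [0.909, 0.417, 0.0, 0.0]
ft_force: [-0.1, 0.4, -0.2]
grip_width: -0.0001
grasp_force: 0.1
```

```bash
python3 v.py pics/i.png; python3 w.py
```

```text
clk 8.075 pos [ 0.5551 -0.0671 -0.0018] holder x,y 0.0011 0.0615 F [-0.16 -0.19 -1.01] w -0.00019125691387566218
toolx/y angle [ 49.26 -40.74] z [ 5.e-04 -3.e-04 -1.e+00]
0.108 shift mm [ -1.1 -46.5 -31.8]
-0.1 shift mm [ -1.  161.5 -31.7]
```

View pics/i.png

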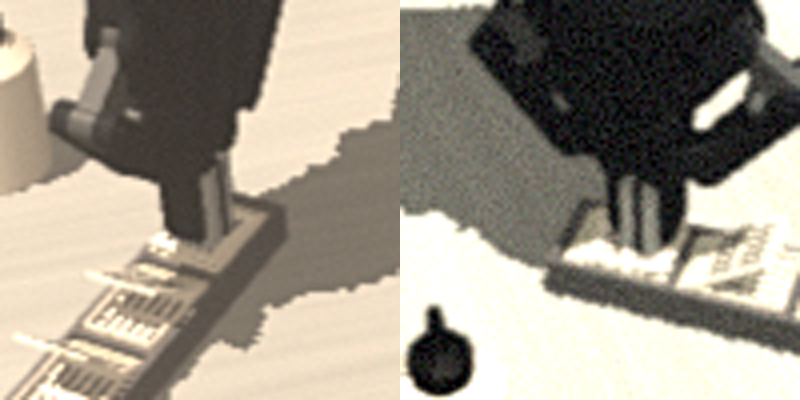

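The fingertips at left crop (205,240) and right crop (640,248) are pushing lid 1 down, and lids 2-4 are still ajar. The vertical force is about zero, so I'll lower slightly until I feel light contact.

Call:
{"op": "jog_arm", "data": {
  "motion": [
    {"x": 0,"y": 0,"z": 0.7,"spin": 0,"fingers": 1},
    {"x": 0,"y": 0,"z": 0.7,"spin": 0,"fingers": 1}
  ]
}}

```text
clock: 8.32
eef_pos: [0.5546, -0.0667, -0.0025]
tool_rot: [0.909, 0.417, -0.0, 0.0]
ft_force: [-0.1, -0.2, 0.3]
grip_width: -0.0004
grasp_force: 0.1
```

Call:
{"op": "jog_arm", "data": {
  "motion": [
    {"x": 0,"y": 0,"z": 0.6,"spin": 0,"fingers": 1},
    {"x": 0,"y": 0,"z": 0.6,"spin": 0,"fingers": 1}
  ]
}}

```text
clock: 8.57
eef_pos: [0.5546, -0.0667, -0.0031]
tool_rot: [0.909, 0.417, -0.0, 0.0]
ft_force: [-0.3, -0.4, 0.4]
grip_width: 0.0001
grasp_force: 0.1
```

Call:
{"op": "jog_arm", "data": {
  "motion": [
    {"x": 0,"y": 0,"z": 0.7,"spin": 0,"fingers": 1},
    {"x": 0,"y": 0,"z": 0.7,"spin": 0,"fingers": 1}
  ]
}}

```text
clock: 8.82
eef_pos: [0.5546, -0.0668, -0.0038]
tool_rot: [0.909, 0.417, -0.0, 0.0]
ft_force: [0.4, -0.3, 1.6]
grip_width: 0.0
grasp_force: 0.5
```

Call:
{"op": "jog_arm", "data": {
  "motion": [
    {"x": 0,"y": 0,"z": 0.7,"spin": 0,"fingers": 1},
    {"x": 0,"y": 0,"z": 0.7,"spin": 0,"fingers": 1}
  ]
}}

```text
clock: 9.07
eef_pos: [0.5546, -0.0668, -0.0043]
tool_rot: [0.909, 0.417, 0.0, 0.0]
ft_force: [-0.7, 0.2, 3.8]
grip_width: 0.0003
grasp_force: 1.3
```

The solid lid top is at a reported z of about -3.3 mm, since force grows at 3 N/mm there. I'll continue the stroke at about 0.5 mm of press.

Call:
{"op": "jog_arm", "data": {
  "motion": [
    {"x": 0,"y": 3,"z": -0.4,"spin": 0,"fingers": 1},
    {"x": 0,"y": 6,"z": -0.4,"spin": 0,"fingers": 1},
    {"x": 0,"y": 9,"z": -0.4,"spin": 0,"fingers": 1},
    {"x": 0,"y": 12,"z": -0.4,"spin": 0,"fingers": 1},
    {"x": 0,"y": 15,"z": -0.4,"spin": 0,"fingers": 1}
  ]
}}

```text
clock: 9.7
eef_pos: [0.5662, -0.0767, -0.0041]
tool_rot: [0.909, 0.417, -0.0, -0.0]
ft_force: [-1.3, 1.1, 1.8]
grip_width: -0.0001
grasp_force: 1.0
```

Call:
{"op": "jog_arm", "data": {
  "motion": [
    {"x": 0,"y": 3,"z": 0,"spin": 0,"fingers": 1},
    {"x": 0,"y": 6,"z": 0,"spin": 0,"fingers": 1},
    {"x": 0,"y": 9,"z": 0,"spin": 0,"fingers": 1},
    {"x": 0,"y": 12,"z": 0,"spin": 0,"fingers": 1}
  ]
}}

```text
clock: 10.2
eef_pos: [0.5742, -0.0838, -0.0044]
tool_rot: [0.909, 0.417, -0.001, -0.001]
ft_force: [-1.9, 1.9, 3.2]
grip_width: -0.0001
grasp_force: 1.3
```

```bash
python3 w.py
```

```text
clk 10.2 pos [ 0.5742 -0.0838 -0.0044] holder x,y 0.0008 0.0361 F [-1.89  1.89  3.16] w -0.00013456881289021798
toolx/y angle [ 49.31 -40.69] z [-2.e-03  9.e-04 -1.e+00]
0.108 shift mm [ -0.8 -72.  -34.3]
-0.1 shift mm [ -0.9 136.  -34.7]
```

Call:
{"op": "jog_arm", "data": {
  "motion": [
    {"x": 0,"y": 3,"z": -0.3,"spin": 0,"fingers": 1},
    {"x": 0,"y": 6,"z": -0.3,"spin": 0,"fingers": 1},
    {"x": 0,"y": 9,"z": -0.3,"spin": 0,"fingers": 1},
    {"x": 0,"y": 12,"z": -0.3,"spin": 0,"fingers": 1},
    {"x": 0,"y": 15,"z": -0.3,"spin": 0,"fingers": 1},
    {"x": 0,"y": 18,"z": -0.3,"spin": 0,"fingers": 1}
  ]
}}

```text
clock: 10.95
eef_pos: [0.5889, -0.0963, -0.0038]
tool_rot: [0.909, 0.417, -0.0, 0.0]
ft_force: [-1.0, 0.7, 0.9]
grip_width: 0.0
grasp_force: 0.6
```

Call:
{"op": "jog_arm", "data": {
  "motion": [
    {"x": 0,"y": 3,"z": 0,"spin": 0,"fingers": 1},
    {"x": 0,"y": 6,"z": 0,"spin": 0,"fingers": 1},
    {"x": 0,"y": 9,"z": 0,"spin": 0,"fingers": 1},
    {"x": 0,"y": 12,"z": 0,"spin": 0,"fingers": 1},
    {"x": 0,"y": 15,"z": 0,"spin": 0,"fingers": 1}
  ]
}}

```text
clock: 11.58
eef_pos: [0.6002, -0.106, -0.0038]
tool_rot: [0.909, 0.417, -0.0, 0.0]
ft_force: [-0.8, 0.6, 1.9]
grip_width: 0.0002
grasp_force: 0.6
```

Call:
{"op": "jog_arm", "data": {
  "motion": [
    {"x": 0,"y": 3,"z": 0,"spin": 0,"fingers": 1},
    {"x": 0,"y": 6,"z": 0,"spin": 0,"fingers": 1},
    {"x": 0,"y": 9,"z": 0,"spin": 0,"fingers": 1},
    {"x": 0,"y": 12,"z": 0,"spin": 0,"fingers": 1},
    {"x": 0,"y": 15,"z": 0,"spin": 0,"fingers": 1},
    {"x": 0,"y": 18,"z": 0,"spin": 0,"fingers": 1},
    {"x": 0,"y": 21,"z": 0,"spin": 0,"fingers": 1},
    {"x": 0,"y": 24,"z": 0,"spin": 0,"fingers": 1}
  ]
}}

```text
clock: 12.58
eef_pos: [0.6185, -0.1218, -0.0038]
tool_rot: [0.909, 0.417, 0.0, 0.0]
ft_force: [-0.6, 1.1, 0.7]
grip_width: 0.0004
grasp_force: 0.6
```

Call:
{"op": "jog_arm", "data": {
  "motion": [
    {"x": 0,"y": 3,"z": 0,"spin": 0,"fingers": 1},
    {"x": 0,"y": 6,"z": 0,"spin": 0,"fingers": 1},
    {"x": 0,"y": 9,"z": 0,"spin": 0,"fingers": 1},
    {"x": 0,"y": 12,"z": 0,"spin": 0,"fingers": 1},
    {"x": 0,"y": 15,"z": 0,"spin": 0,"fingers": 1},
    {"x": 0,"y": 18,"z": 0,"spin": 0,"fingers": 1},
    {"x": 0,"y": 21,"z": 0,"spin": 0,"fingers": 1}
  ]
}}

```text
clock: 13.45
eef_pos: [0.6344, -0.1354, -0.0038]
tool_rot: [0.909, 0.417, 0.0, 0.0]
ft_force: [-0.3, 0.9, 1.5]
grip_width: 0.0002
grasp_force: 0.6
```

```bash
python3 w.py
```

```text
clk 13.45 pos [ 0.6344 -0.1354 -0.0038] holder x,y 0.001 -0.0432 F [-0.27  0.88  1.55] w 0.000241661364416667
toolx/y angle [ 49.28 -40.72] z [ 1.e-04  0.e+00 -1.e+00]
0.108 shift mm [  -1.1 -151.2  -33.8]
-0.1 shift mm [ -1.   56.8 -33.8]
```

Call:
{"op": "jog_arm", "data": {
  "motion": [
    {"x": 0,"y": 3,"z": 0,"spin": 0,"fingers": 1},
    {"x": 0,"y": 6,"z": 0,"spin": 0,"fingers": 1},
    {"x": 0,"y": 9,"z": 0,"spin": 0,"fingers": 1},
    {"x": 0,"y": 12,"z": 0,"spin": 0,"fingers": 1},
    {"x": 0,"y": 15,"z": 0,"spin": 0,"fingers": 1},
    {"x": 0,"y": 18,"z": 0,"spin": 0,"fingers": 1},
    {"x": 0,"y": 21,"z": 0,"spin": 0,"fingers": 1},
    {"x": 0,"y": 24,"z": 0,"spin": 0,"fingers": 1}
  ]
}}

```text
clock: 14.45
eef_pos: [0.6526, -0.1513, -0.0038]
tool_rot: [0.909, 0.417, 0.0, 0.0]
ft_force: [-0.9, 0.7, 0.8]
grip_width: -0.0
grasp_force: 0.6
```

Call:
{"op": "jog_arm", "data": {
  "motion": [
    {"x": 0,"y": 3,"z": 0,"spin": 0,"fingers": 1},
    {"x": 0,"y": 6,"z": 0,"spin": 0,"fingers": 1},
    {"x": 0,"y": 9,"z": 0,"spin": 0,"fingers": 1},
    {"x": 0,"y": 12,"z": 0,"spin": 0,"fingers": 1},
    {"x": 0,"y": 15,"z": 0,"spin": 0,"fingers": 1},
    {"x": 0,"y": 18,"z": 0,"spin": 0,"fingers": 1},
    {"x": 0,"y": 21,"z": 0,"spin": 0,"fingers": 1}
  ]
}}

```text
clock: 15.32
eef_pos: [0.6684, -0.1648, -0.0038]
tool_rot: [0.909, 0.417, -0.0, -0.0]
ft_force: [-1.0, 1.0, 1.3]
grip_width: -0.0
grasp_force: 0.6
```

```bash
python3 w.py
```

```text
clk 15.325 pos [ 0.6684 -0.1648 -0.0038] holder x,y 0.001 -0.0881 F [-1.04  1.05  1.26] w -3.285152408667476e-06
toolx/y angle [ 49.28 -40.72] z [-1.e-04  0.e+00 -1.e+00]
0.108 shift mm [  -1.  -196.1  -33.8]
-0.1 shift mm [ -0.9  11.9 -33.8]
```

Call:
{"op": "jog_arm", "data": {
  "motion": [
    {"x": 0,"y": 4,"z": 0,"spin": 0,"fingers": 1},
    {"x": 0,"y": 8,"z": 0,"spin": 0,"fingers": 1},
    {"x": 0,"y": 11,"z": 0,"spin": 0,"fingers": 1},
    {"x": 0,"y": 11,"z": 0,"spin": 0,"fingers": 1},
    {"x": 0,"y": 11,"z": -8,"spin": 0,"fingers": 1},
    {"x": 0,"y": 11,"z": -30,"spin": 0,"fingers": 1},
    {"x": 0,"y": 11,"z": -60,"spin": 0,"fingers": 1},
    {"x": 0,"y": 11,"z": -90,"spin": 0,"fingers": 1}
  ]
}}

```text
clock: 16.32
eef_pos: [0.6766, -0.1717, 0.0876]
tool_rot: [0.909, 0.417, 0.0, 0.0]
ft_force: [0.1, -0.2, 0.2]
grip_width: 0.0001
grasp_force: 0.0
```

Call:
{"op": "jog_arm", "data": {
  "motion": [
    {"x": 0,"y": 0,"z": -40,"spin": 0,"fingers": 1},
    {"x": 0,"y": -30,"z": -80,"spin": 0,"fingers": 1},
    {"x": 0,"y": -70,"z": -110,"spin": 0,"fingers": 1},
    {"x": -30,"y": -120,"z": -120,"spin": 0,"fingers": 1},
    {"x": -60,"y": -170,"z": -120,"spin": 0,"fingers": 1},
    {"x": -90,"y": -220,"z": -120,"spin": 0,"fingers": 1},
    {"x": -120,"y": -270,"z": -120,"spin": 0,"fingers": 1},
    {"x": -120,"y": -270,"z": -120,"spin": 0,"fingers": 1}
  ]
}}

```text
clock: 17.32
eef_pos: [0.3886, -0.0855, 0.2063]
tool_rot: [0.909, 0.417, -0.001, -0.001]
ft_force: [0.3, -0.5, -0.6]
grip_width: 0.0001
grasp_force: 0.0
```

```bash
python3 - <<'E'
from h import *
from workcell import camera
C=np.array([.6033,-.1077]);C2=np.array([.5993,-.108]);a=np.radians(139.3);Y=np.array([np.cos(a),np.sin(a)]);X=np.array([Y[1],-Y[0]])
# rectify z=21mm plane of holder: brightness profile along row, averaged over |hx|<12 mm, before / after
ys=np.arange(.096,-.097,-.004); xs=np.arange(-.012,.0121,.002)
for n,c0 in(("scene",C),("side",C2)):
    old=pickle.load(open(n+".pkl","rb")); new=camera(n); cv2.imwrite(f"pics/end_{n}.png",new["pixels"][:,:,::-1])
    d=np.abs(new["pixels"].astype(int)-old["pixels"]).sum(2).astype(np.uint8); m=(cv2.medianBlur(d,3)>60).astype(np.uint8)
    k,_,st,ce=cv2.connectedComponentsWithStats(m); print(n,"changed",[tuple(s) for s in st[1:] if s[4]>12])
    P=np.array([[*(c0+X*x+Y*y),.021] for y in ys for x in xs])
    uv=cv2.projectPoints(P,np.array(new["rvec"]),np.array(new["tvec"]),np.array(new["K"]),None)[0].reshape(-1,2).astype(np.float32)
    for im in(old,new):
        g=cv2.cvtColor(im["pixels"],cv2.COLOR_RGB2GRAY); print(cv2.remap(g,uv[:,0].reshape(len(ys),-1),uv[:,1].reshape(len(ys),-1),1).mean(1).astype(int).tolist())
E
python3 w.py
```

```text
scene changed [(np.int32(159), np.int32(0), np.int32(76), np.int32(74), np.int32(2568)), (np.int32(235), np.int32(0), np.int32(46), np.int32(50), np.int32(1551)), (np.int32(282), np.int32(15), np.int32(8), np.int32(22), np.int32(94)), (np.int32(259), np.int32(47), np.int32(9), np.int32(5), np.int32(24)), (np.int32(30), np.int32(87), np.int32(350), np.int32(117), np.int32(9979)), (np.int32(238), np.int32(240), np.int32(26), np.int32(14), np.int32(200)), (np.int32(221), np.int32(257), np.int32(27), np.int32(18), np.int32(231)), (np.int32(203), np.int32(276), np.int32(28), np.int32(20), np.int32(248)), (np.int32(182), np.int32(298), np.int32(30), np.int32(22), np.int32(281))]
[107, 96, 58, 98, 99, 78, 68, 68, 67, 107, 109, 107, 115, 68, 76, 108, 83, 91, 71, 67, 68, 80, 105, 119, 85, 55, 110, 92, 77, 64, 68, 80, 136, 107, 109, 111, 61, 101, 107, 87, 80, 88, 64, 81, 103, 105, 120, 75, 51]
[107, 97, 58, 84, 130, 122, 116, 117, 138, 115, 115, 135, 119, 68, 60, 114, 138, 116, 115, 133, 122, 117, 118, 139, 86, 53, 104, 133, 121, 114, 119, 138, 116, 118, 133, 121, 62, 85, 114, 139, 114, 117, 1
[... 3614 characters left out ...]
[115, 69, 99, 129, 97, 85, 73, 76, 114, 129, 126, 128, 96, 66, 127, 131, 95, 93, 95, 84, 97, 127, 124, 124, 57, 117, 128, 92, 81, 82, 78, 154, 128, 126, 122, 79, 87, 126, 132, 95, 90, 102, 87, 106, 125, 123, 123, 70, 117]
[132, 81, 89, 145, 171, 157, 151, 152, 185, 147, 150, 178, 140, 60, 141, 152, 180, 148, 150, 173, 162, 148, 151, 186, 81, 113, 144, 172, 162, 150, 153, 185, 147, 148, 174, 147, 73, 145, 151, 179, 148, 148, 171, 160, 149, 152, 186, 92, 134]
clk 17.425 pos [ 0.3942 -0.0867  0.2074] holder x,y -0.1187 0.1707 F [0.51 0.51 0.15] w 2.49008582729013e-05
toolx/y angle [ 49.28 -40.72] z [ 3.3e-03 -7.0e-04 -1.0e+00]
0.108 shift mm [118.5  62.1 177.8]
-0.1 shift mm [118.5 270.1 178.4]
```

Both views show the same flat slot pattern on all four lids. In the scene view nothing changed except the lids and the arm and its shadow, so the bystanders are undisturbed.

```bash
python3 -c "
from workcell import bot
print(bot.job_done())"
```

```text
the job is handed in; nothing more can be done
None
```

I shut all four lids in one low stroke from the label end, with no more than about 4 N of upward force at any reading. The hand is clear, the job was handed in at about 17 s, and the final images show flat lids and nothing else moved; no verdict came back.

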